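# Hold a gypsum prism on the spring gauge

## Robot

A 6-joint arm with a two-finger parallel gripper is mounted at the origin on the work surface. World frame = base frame: x ahead of the robot, y to its left, z up, the work surface at z = 0. Lengths are in mm, angles in rad, forces in N, time in s.
With the tool pointing down it reaches from about 200 to 875 mm from the base axis. Payload 3.4 kg.
Tool frame: the origin (TCP) lies on the centre line of the jaws, within the pads' length; the fingertips stand 22 mm ahead of it and the grasp point (between the pads) lies 3 mm ahead of it (arm.tip_reach is the z of the fingertips in the tool frame, in mm); z points along the fingers, y is the line along which they close (so a half turn about z gives the same grasp; the last joint's range is limited). The gripper opens to 94 mm and grips with 3 to 60 N. Pads are 16 mm wide; open, the fingers measure 119 mm over their backs; the gripper's body (75 mm by 177 mm) begins 78 mm behind the grasp point.
Start: joints at [1.096, 0.276, 1.505, -0, 1.361, -0.121], TCP at [199.237, 539.417, 201.193] pointing down, gripper open.
Joint ranges: [-2.89, 2.89], [-0.75, 2.08], [0.22, 2.7], [-1.18, 4.32], [0.11, 2.71], [-2.7, 2.7]. Speed limits (rad/s): [2.57, 2.57, 3.14, 3.14, 3.14, 3.14].

## Interface

Orientations are given as [roll, pitch, yaw] about the fixed x, y, z axes, in that order (R = Rz(yaw) Ry(pitch) Rx(roll)).
In Python, from rig import arm gives the robot as it stands.
- The arm moves only by the tool servo_tool, never from a script. Its argument "moves" is a list of rows, each an object with "travel": the shift along the tool's x, y, z in cm, a list of three; "dr": the turn, a rotation vector about the tool's x, y, z in degrees, a list of three. A call has 1 to 20 rows; each row shifts and turns the commanded pose from where the row before left it, along the tool's axes as they then stand; what a row does not reach is not made up. A row lasts 1/12 s, in which the tool goes at most 41.7 mm and 7.16 degrees, less where a joint would pass 70% of its speed; a pose out of reach is approached as far as the arm can. A call is refused whole if a number of a shift passes 4.17 or a number of a turn 7.16, either way. A call with a gripper value outside its range is refused whole. "gripper" is the closure, from -1 (fully open) to 1 (shut), set as the call begins (left out, the last holds). The fingers move at their own pace and stop on an object; "squeeze" is the grip in N (left out, the last holds). Time passes only in rows, so rows that do not move let the fingers close. It gives the time, the measured TCP pose, the force, the opening and the grip force at its end, in the units of the state.
- arm.observe(): the state, without advancing time (a new reading comes with each control period).
- arm.camera(name): name is "scene" or "top" or "wrist"; returns a dict with "color" (480x640x3 uint8, red, green, blue), "range_z" (480x640 float32, mm along the optical axis (not along the pixel's ray), 0 where there is no reading), "camera_matrix" (3x3 intrinsics, pixels), "xyz" and "attitude" of the camera in the world; the wrist camera has in their place "T_tool_cam" (4x4, takes a point from camera to tool coordinates, whose origin is the TCP and whose axes are the flange's). Camera axes: x right, y down, z forward; pixel columns grow to the right and rows downward; lengths in mm; the calibration is good to about 2 mm. A picture is of the moment at which its call begins: read the wrist's pose just before it.
- arm.hand_in(): hands the job in; it is judged then, once.
The state is a dict: "time_s": time; "joints": joint angles; "qvel": joint speeds; "joint_torque": joint torques, N m; "ee_pos": TCP position; "eef_rot": TCP orientation; "force": force on the tool from outside, world axes, zero at the start; "moment": the same for the moment, N m; "finger_gap": finger opening in mm; "grasp_force": force on a finger pad.
Only numpy, scipy, OpenCV 4.12 (cv2) and the standard library are available. Lean on these libraries where they do the work, as an engineer would, in place of code of your own. Each camera call takes 0.05 s, during which the arm holds its last target. There are 200 camera calls.

## Task

Check both ends of the gypsum test prism on the spring gauge: pick the prism up, press its plain end squarely and centrally on the gauge's round pad until the spindle is 12 mm in (its pointer then lines up with the fixed index blade), keep it there for a second and back off until the pad is right out again; then turn the prism end for end and press the stud end on in the same way. The job finishes holding: end your program with the prism still gripped, clear of the bench, and the stud keeping the spindle steadily at 12 mm for the reading. Never push the spindle in to its stop, and leave the beaker, tin and pan alone.

Things in the scene. Friction and masses are not known exactly. Their poses are not given: they have to be found in the camera images.
- prism: Loose off-white gypsum bar, 160 long x 40 x 40 mm, about 0.2 to 0.4 kg, lying flat on the bench at any yaw. Origin: centre of its underside (20 mm below its long axis, midway between the two ends of the gypsum). x runs along its length towards the end with the stud, z up. Grip it across its 40 mm width at mid-length.
- plain_end (a point): Centre of the prism's flat plain end: at x = -80 mm, 20 mm above the underside. Axes as the prism's.
- stud_end (a point): Tip centre of the round steel stud (14 mm diameter, standing out 10 mm) in the middle of the prism's other end: at x = +90 mm, 20 mm above the underside. Axes as the prism's.
- gauge: Spring gauge bolted to the bench: grey box 110 x 60 mm, top 100 mm above the bench, on a dark foot 150 x 100 x 12 mm, a black disc on top. Origin: on the bench, 60 mm behind the box's front face. x points into the gauge, the way the spindle is pushed. The spindle stands out of the front face (-x side, facing roughly the robot's right) at 70 mm height; nothing lies below the pad.
- index (a point): Top of the fixed steel index blade on the gauge's top (4 mm thick along gauge x, 16 mm wide, 30 mm high). Beside it, on the gauge's -y side, stands an equal blade, the pointer, which moves with the spindle; the two line up when the spindle is 12 mm in.
- pad (a point): Centre of the front face of the spindle's round flat steel pad (40 mm diameter, 8 mm thick), 70 mm above the bench, 55 mm in front of the box when out. Moves with the spindle. x is the push direction (as the gauge's x), z up.
- spindle (a joint): Travel of the spring-loaded spindle, m: 0 fully out, 0.024 at its stop; 0.012 is wanted. It takes 3 N to start it and 0.25 N more per mm (about 6 N at 12 mm); it springs back out when let go.
- beaker: Bystander: open glass beaker, 68 mm across, 90 mm high. Origin: centre of its underside. It and the tin stand side by side beyond the prism, either way round.
- tin: Bystander: closed aluminium sample tin, 60 mm across, 50 mm high. Origin: centre of its underside.
- pan: Bystander: open steel pan, 200 mm across, 50 mm high, to the robot's right. Origin: centre of its underside.
Mind the look-alikes: they are no part of the job. There is more than one size of the prism; the job needs the smallest. There is more than one size of the gauge; the job needs the smaller.

How it is judged:
By the outcome, as a careful person would: the job done as asked, in the order asked, and still so for the second after the job is handed in, while the arm keeps its last pose, push and grip.
It also fails if it takes over 67 s, if anything falls off the work surface, if the arm or the gripper's body presses on something with over 40 N, if the wrist force passes 120 N, or if a joint passes its speed limit or range.

## Working session

There is one attempt and no reset: what is moved stays moved. The work goes in short steps, Python scripts to look and compute and a tool call to move; the robot and the scene stay as the last step left them, time stands still between calls to the robot, and variables do not carry over. Pictures are saved under pics/ and viewed, at most 10 in all, crops included, and the job is handed in when it is done.

Besides the shell and the picture viewer there is one more tool, called in YAML: its name, and indented under it one key for each argument. servo_tool: Moves the arm, as the interface text tells. Its arguments: {"type":"object","properties":{"moves":{"type":"array"},"gripper":{"type":"number"},"squeeze":{"type":"number"}},"required":["moves"]}

```bash
ls; mkdir -p pics
cat > h.py <<'E'
import numpy as np, cv2, sys
from scipy.spatial.transform import Rotation as R
from rig import arm
E
python3 - <<'E'
from h import *
o=arm.observe(); print(o)
for n in("scene","top"):
    c=arm.camera(n); cv2.imwrite(f"pics/{n}0.png",c["color"][:,:,::-1]); print(n,c["xyz"],c["attitude"],c["camera_matrix"])
    np.savez(f"{n}0.npz",**c)
E
```

```text
pics
{'time_s': 0.0, 'joints': array([ 1.09598367e+00,  2.76577191e-01,  1.50607486e+00, -1.26088635e-05,
        1.36068698e+00, -1.21041689e-01]), 'qvel': array([-1.37479503e-05,  2.50950249e-04, -8.44924195e-04, -7.31136590e-04,
       -8.49804275e-04,  3.94931477e-04]), 'joint_torque': array([ 1.83267060e-03, -4.04584622e+01, -2.37228584e+01,  7.03119999e-02,
        3.44864430e-02, -1.24132848e-04]), 'ee_pos': array([198.98104748, 538.88834971, 200.33811572]), 'eef_rot': array([-3.13985757e+00, -1.98631601e-04,  2.78782415e+00]), 'force': array([-0.57199128,  0.62703633,  1.13580516]), 'moment': array([-0.01218128,  0.06709167,  0.04405658]), 'grasp_force': 0.0, 'finger_gap': 94.15568856805407}
scene [1206.56280862    7.8071668  1232.32588159] [-2.6135971  -0.00431508  1.64379438] [[485.22458043   0.         314.47440304]
 [  0.         485.22458043 244.18031064]
 [  0.           0.           1.        ]]
top [ 468.27581323  -22.85221325 1610.30340176] [-3.10072834 -0.00878337 -1.59525685] [[502.32075121   0.         319.64439943]
 [  0.         502.32075121 249.36529013]
 [  0.           0.           1.        ]]
```

View pics/top0.png

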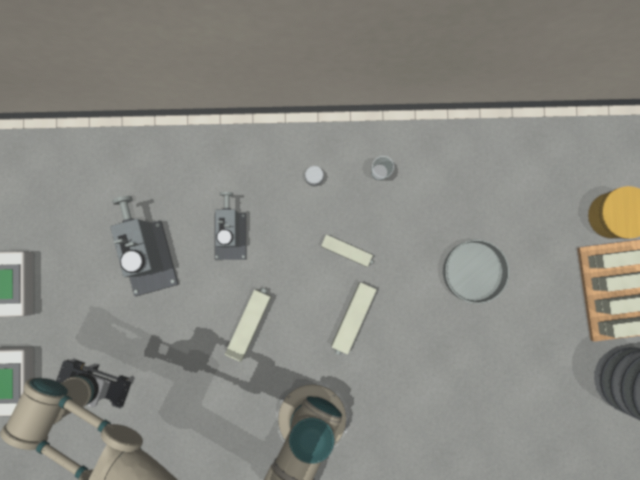

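View pics/scene0.png

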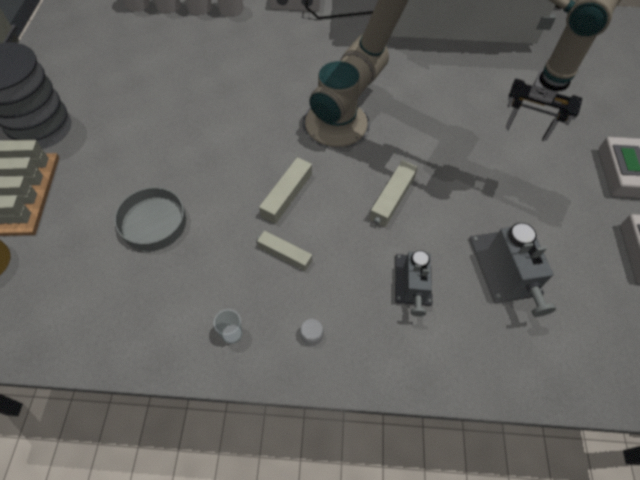

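The top view has these candidates.
- **Prisms:** (347,250) is about 53 px, so roughly 160 mm. (249,323) and (354,318) are about 75 px, and more sit in the rack at (615,290).
- **Gauges:** the small one is at (228,230) with its pad at about (226,195). The large one is at (140,255).

I choose the prism at (347,250) and the gauge at (228,230). Next is a close crop plus measurement.

```bash
cat >> h.py <<'E'
def pose(c): return R.from_euler('xyz',c["attitude"]).as_matrix(),np.array(c["xyz"])
def cast(c,px,z,P=None):
    Rm,t=P or pose(c); K=c["camera_matrix"]
    d=np.c_[np.atleast_2d(px).astype(float),np.ones(len(np.atleast_2d(px)))]@np.linalg.inv(K).T@Rm.T
    return t+d*((z-t[2])/d[:,2])[:,None]
def cloud(c,P=None):
    Rm,t=P or pose(c); K=c["camera_matrix"]; v,u=np.mgrid[:480,:640]; z=c["range_z"]
    p=np.stack([(u-K[0,2])/K[0,0]*z,(v-K[1,2])/K[1,1]*z,z],-1); return p@Rm.T+t
E
python3 - <<'E'
from h import *
c=dict(np.load("top0.npz")); im=c["color"]
hsv=cv2.cvtColor(im,cv2.COLOR_RGB2HSV)
X=cloud(c)
m=((im.min(2)>150)).astype(np.uint8)
n,l,s,ce=cv2.connectedComponentsWithStats(m)
for i in range(1,n):
    if 60<s[i,4]<5000 and 130<ce[i][1]<360:
        pts=np.argwhere(l==i)[:,::-1]
        r=cv2.minAreaRect(cast(c,pts,40)[:,:2].astype(np.float32)); print(ce[i].round(),s[i,4],r, np.median(X[l==i][:,2]).round())
for (u,v) in [(226,195),(226,205),(228,222),(224,236),(230,255),(314,175),(382,167),(347,250),(475,270),(300,220)]: print(u,v,X[v,u].round())
a=cv2.resize(im[180:280,190:310],None,fx=6.6,fy=6,interpolation=cv2.INTER_CUBIC)[:, :, ::-1]
b=cv2.resize(im[180:280,190:390],None,fx=4,fy=4,interpolation=cv2.INTER_CUBIC)[:,:,::-1]
cv2.imwrite("pics/crop1.png",b)
E
```

```text
[314. 174.] 269 ((773.1427001953125, -24.766847610473633), (53.52212142944336, 57.06991195678711), 88.666748046875) 49.0
[379. 171.] 149 ((772.8560791015625, -231.86366271972656), (40.05741882324219, 41.979148864746094), 17.214956283569336) 6.0
[224. 236.] 152 ((579.631591796875, 261.35498046875), (40.58292770385742, 40.7893180847168), 89.01548767089844) 115.0
[346. 250.] 664 ((527.4973754882812, -121.98341369628906), (162.13916015625, 41.439178466796875), 63.90363693237305) 40.0
[473. 270.] 2195 ((454.4438781738281, -516.8431396484375), (157.1065673828125, 166.1769256591797), 87.99899291992188) 4.0
[131. 261.] 317 ((511.5732421875, 551.8043823242188), (59.00640106201172, 59.38106918334961), 89.43273162841797) 164.0
[621. 259.] 477 ((478.6241760253906, -986.2745361328125), (40.8284912109375, 116.71483612060547), 5.665334701538086) 105.0
[ 12. 285.] 728 ((446.904052734375, 920.463623046875), (202.0705108642578, 70.94514465332031), 0.07943709939718246) 65.0
[623. 282.] 429 ((405.5212707519531, -988.22607421875), (40.680362701416016, 105.70874786376953), 5.628947734832764) 105.0
[353. 319.] 1265 ((311.08026123046875, -137.332275390625), (57.01341247558594, 229.97808837890625), 64.64950561523438) 55.0
[248. 322.] 1144 ((311.2413330078125, 189.3955078125), (55.39842987060547, 199.65576171875), 64.29669952392578) 55.0
[625. 306.] 386 ((332.277587890625, -989.9470825195312), (40.524356842041016, 94.34249877929688), 5.592573642730713) 105.0
[627. 329.] 345 ((259.0411071777344, -991.1812133789062), (42.123111724853516, 82.81256866455078), 3.6565487384796143) 105.0
226 195 [704. 244.  81.]
226 205 [673. 245.  81.]
228 222 [618. 235. 110.]
224 236 [576. 246. 116.]
230 255 [522. 247.  12.]
314 175 [765. -26.  49.]
382 167 [ 794. -246.    6.]
347 250 [ 528. -124.   38.]
475 270 [ 455. -535.    3.]
300 220 [630.  22.   1.]
```

View pics/crop1.png

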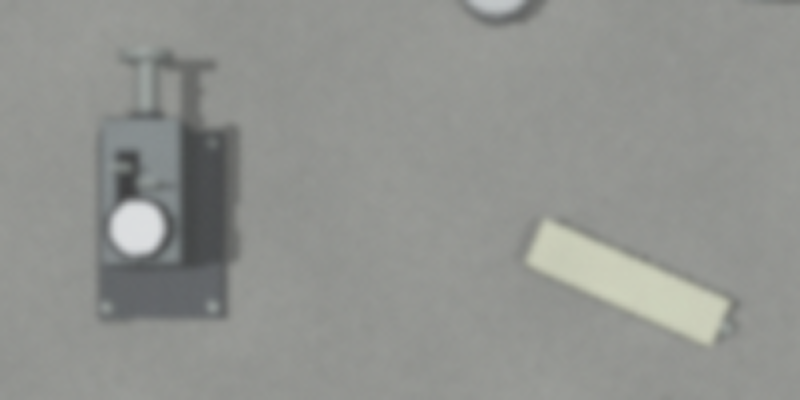

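The crop confirms the choice. The smallest prism has its stud at its right-hand end (crop 730,320). The small gauge's pad faces away from the robot (crop 147,53). I'll move above the prism now.

servo_tool:
  moves:
    - {"travel": [-2.69,-2.53,-0.2],"dr": [0,0,0]}
    - {"travel": [-2.69,-2.53,-0.2],"dr": [0,0,0]}
    - {"travel": [-2.69,-2.53,-0.2],"dr": [0,0,0]}
    - {"travel": [-2.69,-2.53,-0.2],"dr": [0,0,0]}
    - {"travel": [-2.69,-2.53,-0.2],"dr": [0,0,0]}
    - {"travel": [-2.69,-2.53,-0.2],"dr": [0,0,0]}
    - {"travel": [-2.69,-2.53,-0.2],"dr": [0,0,0]}
    - {"travel": [-2.69,-2.53,-0.2],"dr": [0,0,0]}
    - {"travel": [-2.69,-2.53,-0.2],"dr": [0,0,0]}
    - {"travel": [-2.69,-2.53,-0.2],"dr": [0,0,0]}
    - {"travel": [-2.69,-2.53,-0.2],"dr": [0,0,0]}
    - {"travel": [-2.69,-2.53,-0.2],"dr": [0,0,0]}
    - {"travel": [-2.69,-2.53,-0.2],"dr": [0,0,0]}
    - {"travel": [-2.69,-2.53,-0.2],"dr": [0,0,0]}
    - {"travel": [-2.69,-2.53,-0.2],"dr": [0,0,0]}
    - {"travel": [-2.69,-2.53,-0.2],"dr": [0,0,0]}
    - {"travel": [-2.69,-2.53,-0.2],"dr": [0,0,0]}
    - {"travel": [-2.69,-2.53,-0.2],"dr": [0,0,0]}
    - {"travel": [-2.69,-2.53,-0.2],"dr": [0,0,0]}
    - {"travel": [-2.69,-2.53,-0.2],"dr": [0,0,0]}

```text
time_s: 1.77
ee_pos: [528.8, -123.4, 240.9]
eef_rot: [3.141, -0.001, 2.787]
force: [0.5, 0.2, -0.3]
finger_gap: 93.9
grasp_force: 0.0
```

servo_tool:
  moves:
    - {"travel": [0,0,0],"dr": [0,0,6.85]}
    - {"travel": [0,0,0],"dr": [0,0,6.85]}
    - {"travel": [0,0,0],"dr": [0,0,6.85]}
    - {"travel": [0,0,0],"dr": [0,0,6.85]}
    - {"travel": [0,0,0],"dr": [0,0,6.85]}
    - {"travel": [0,0,0],"dr": [0,0,6.85]}
    - {"travel": [0,0,0],"dr": [0,0,6.85]}
    - {"travel": [0,0,0],"dr": [0,0,6.85]}
    - {"travel": [0,0,0],"dr": [0,0,6.85]}
    - {"travel": [0,0,0],"dr": [0,0,6.85]}
    - {"travel": [0,0,0],"dr": [0,0,6.85]}
    - {"travel": [0,0,0],"dr": [0,0,6.85]}
    - {"travel": [0,0,0],"dr": [0,0,6.85]}
    - {"travel": [0,0,0],"dr": [0,0,6.85]}
    - {"travel": [0,0,0],"dr": [0,0,0]}
    - {"travel": [0,0,0],"dr": [0,0,0]}

```text
time_s: 3.1
ee_pos: [528.4, -121.5, 240.8]
eef_rot: [-3.141, -0.0, 1.117]
force: [0.6, 0.3, -0.1]
finger_gap: 94.2
grasp_force: 0.0
```

```bash
cat >> h.py <<'E'
def wrist():
    o=arm.observe(); c=arm.camera("wrist"); T=np.array(c["T_tool_cam"]); Rt=R.from_euler('xyz',o["eef_rot"]).as_matrix()
    return o,c,(Rt@T[:3,:3],Rt@T[:3,3]+np.array(o["ee_pos"]))
def goto(xyz,yawdeg):
    "print shift (mm, tool axes) and turn (deg, tool axes) to reach target pointing down"
    o=arm.observe(); R0=R.from_euler('xyz',o["eef_rot"]); Rt=R.from_euler('xyz',[np.pi,0,np.radians(yawdeg)])
    print("t",o["time_s"],"at",o["ee_pos"].round(1),np.degrees(o["eef_rot"]).round(2),"q",o["joints"].round(2),"gap",round(o["finger_gap"],1),"F",o["force"].round(1))
    print("shift",R0.inv().apply(np.array(xyz)-o["ee_pos"]).round(1),"turn",np.degrees((R0.inv()*Rt).as_rotvec()).round(2))
E
python3 - <<'E'
from h import *
o,c,P=wrist(); print(c["T_tool_cam"].round(3)); im=c["color"]; cv2.imwrite("pics/w1.png",im[:,:,::-1])
m=(im.min(2)>140).astype(np.uint8); n,l,s,ce=cv2.connectedComponentsWithStats(m)
X=cloud(c,P)
for i in range(1,n):
    if s[i,4]>1000:
        pts=np.argwhere(l==i)[:,::-1]; print(ce[i].round(),s[i], np.median(X[l==i][:,2]).round(1),cv2.minAreaRect(cast(c,pts,40,P)[:,:2].astype(np.float32)))
goto([527.5,-122,21],63.9)
E
```

```text
[[-1.00000e-03 -9.73000e-01 -2.33000e-01  6.70780e+01]
 [ 1.00000e+00 -1.00000e-03 -0.00000e+00 -5.85000e-01]
 [-0.00000e+00 -2.33000e-01  9.73000e-01 -1.82925e+02]
 [ 0.00000e+00  0.00000e+00  0.00000e+00  1.00000e+00]]
[27. 20.] [   0    0   57   41 2217] 54.4 ((366.70855712890625, 154.8811492919922), (32.389434814453125, 51.18039321899414), 63.922462463378906)
[521.  14.] [ 491    0   64   34 1697] 49.6 ((765.6654663085938, -37.180572509765625), (26.592592239379883, 55.88825988769531), 63.918495178222656)
[242. 194.] [  112   105   230   165 17511] -0.1 ((461.1360168457031, -56.005149841308594), (148.6774444580078, 234.86732482910156), 56.48714828491211)
[576. 204.] [ 555  183   44   43 1471] 44.9 ((759.2274780273438, -221.11875915527344), (42.380584716796875, 42.2430419921875), 71.85034942626953)
[361. 238.] [ 346  205   38   62 1052] -0.5 ((556.6343994140625, -158.40977478027344), (63.376949310302734, 36.61701202392578), 63.4525032043457)
[479. 265.] [ 457  231   48   72 1128] -0.6 ((650.3748168945312, -240.9413604736328), (77.2647705078125, 45.033287048339844), 77.823486328125)
[125. 315.] [  88  296   86   49 2577] 54.1 ((297.0945129394531, -133.98089599609375), (55.13880920410156, 89.95912170410156), 65.47319030761719)
[233. 315.] [ 204  296   48   48 1008] 54.1 ((390.54339599609375, -183.21766662597656), (71.807861328125, 35.54597091674805), 36.17409133911133)
[334. 420.] [ 289  398   93   43 1690] -0.8 ((434.6672668457031, -341.8147888183594), (55.32905197143555, 104.38694763183594), 71.20259857177734)
t 3.15 at [ 528.4 -121.6  240.9] [-179.96   -0.     63.99] q [-0.35  0.21  1.5   0.    1.43  0.1 ] gap 93.8 F [ 0.8 -1.2  0.2]
shift [ -0.8  -0.5 219.9] turn [-0.04 -0.    0.09]
```

View pics/w1.png

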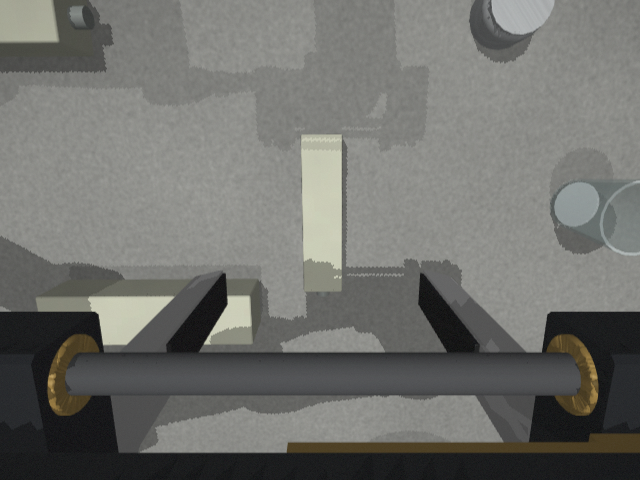

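The prism lies squarely between the open fingers: columns 302–341, rows 135–290, with the plain end at the top. I'll measure it with a yellowish mask plus depth.

Run:
```python
from h import *
o,c,P=wrist(); X=cloud(c,P)
m=(abs(X[:,:,2]-40)<8); m[:, :270]=0; m[:,375:]=0; m[330:]=0; m[:100]=0
p=X[m]; print(m.sum(),np.median(p[:,2]),cv2.minAreaRect(p[:,:2].astype(np.float32)))
im=c["color"].astype(int); y=((im[:,:,0]-im[:,:,2])>18)&(X[:,:,2]>25); y[:, :270]=0; y[:,375:]=0; y[330:]=0; y[:100]=0
n,l,s,ce=cv2.connectedComponentsWithStats(y.astype(np.uint8)); i=1+s[1:,4].argmax(); print(s[i])
px=np.argwhere(l==i)[:,::-1]; r=cv2.minAreaRect(cast(c,px,40,P)[:,:2].astype(np.float32)); print(r)
st=X[(X[:,:,2]>10)&(X[:,:,2]<33)]; Rt=R.from_euler('xyz',o["eef_rot"])
w=Rt.inv().apply(st-o["ee_pos"]); w=w[(abs(w[:,1])<25)&(w[:,0]<-70)&(w[:,0]>-105)]; print("stud",len(w),w.mean(0) if len(w) else "")
q=Rt.inv().apply(np.c_[r[0],40]-o["ee_pos"]); print("rect centre in tool",q, "cloud bounds",np.percentile(Rt.inv().apply(p-o["ee_pos"]),[1,99],axis=0))
```

```text
6226 39.4178134106192 ((526.17919921875, -121.84498596191406), (159.15374755859375, 39.612979888916016), 64.44853973388672)
[ 302  150   39  119 2571]
((528.533203125, -116.38187408447266), (118.69790649414062, 37.66889572143555), 64.51891326904297)
stud 56 [-88.54580168  -0.73758411 215.42991669]Traceback (most recent call last):
  File "<stdin>", line 10, in <module>
    res = self.concatenate(tuple(objs), axis=axis)
ValueError: all the input array dimensions except for the concatenation axis must match exactly, but along dimension 0, the array at index 0 has size 2 and the array at index 1 has size 1
```

servo_tool:
  moves:
    - {"travel": [-0.11,-0.19,2.6],"dr": [0,0,-0.45]}
    - {"travel": [0,0,2.6],"dr": [0,0,0]}
    - {"travel": [0,0,2.6],"dr": [0,0,0]}
    - {"travel": [0,0,2.6],"dr": [0,0,0]}
    - {"travel": [0,0,2.6],"dr": [0,0,0]}
    - {"travel": [0,0,2.6],"dr": [0,0,0]}
    - {"travel": [0,0,2.6],"dr": [0,0,0]}
    - {"travel": [0,0,2.0],"dr": [0,0,0]}
    - {"travel": [0,0,1.0],"dr": [0,0,0]}
    - {"travel": [0,0,0.4],"dr": [0,0,0]}
    - {"travel": [0,0,0],"dr": [0,0,0]}
    - {"travel": [0,0,0],"dr": [0,0,0]}

```text
time_s: 4.2
ee_pos: [527.3, -122.1, 26.0]
eef_rot: [3.14, -0.0, 1.122]
force: [-0.0, -0.1, 0.0]
finger_gap: 94.3
grasp_force: 0.0
```

servo_tool:
  gripper: 1
  squeeze: 40
  moves:
    - {"travel": [0,0,0],"dr": [0,0,0]}
    - {"travel": [0,0,0],"dr": [0,0,0]}
    - {"travel": [0,0,0],"dr": [0,0,0]}
    - {"travel": [0,0,0],"dr": [0,0,0]}
    - {"travel": [0,0,0],"dr": [0,0,0]}
    - {"travel": [0,0,0],"dr": [0,0,0]}
    - {"travel": [0,0,0],"dr": [0,0,0]}
    - {"travel": [0,0,0],"dr": [0,0,0]}
    - {"travel": [0,0,0],"dr": [0,0,0]}
    - {"travel": [0,0,0],"dr": [0,0,0]}
    - {"travel": [0,0,0],"dr": [0,0,0]}
    - {"travel": [0,0,0],"dr": [0,0,0]}

```text
time_s: 5.2
ee_pos: [526.6, -121.8, 25.2]
eef_rot: [3.141, -0.0, 1.122]
force: [0.3, -1.4, -0.2]
finger_gap: 39.5
grasp_force: 40.0
```

servo_tool:
  moves:
    - {"travel": [0,0,-1.0],"dr": [0,0,0]}
    - {"travel": [0,0,-3.5],"dr": [0,0,0]}
    - {"travel": [0,0,-3.5],"dr": [0,0,0]}
    - {"travel": [0,0,-3.5],"dr": [0,0,0]}
    - {"travel": [0,0,-3.5],"dr": [0,0,0]}
    - {"travel": [0,0,0],"dr": [0,0,-7]}
    - {"travel": [0,0,0],"dr": [0,0,-7]}
    - {"travel": [0,0,0],"dr": [0,0,-7]}
    - {"travel": [0,0,0],"dr": [0,0,-7]}
    - {"travel": [0,0,0],"dr": [0,0,-7]}
    - {"travel": [0,0,0],"dr": [0,0,-7]}
    - {"travel": [0,0,0],"dr": [0,0,-7]}
    - {"travel": [0,0,0],"dr": [0,0,-7]}
    - {"travel": [0,0,0],"dr": [0,0,-7]}
    - {"travel": [0,0,0],"dr": [0,0,-7]}
    - {"travel": [0,0,0],"dr": [0,0,-7]}
    - {"travel": [0,0,0],"dr": [0,0,-7]}
    - {"travel": [0,0,0],"dr": [0,0,-7]}
    - {"travel": [0,0,0],"dr": [0,0,-7]}
    - {"travel": [0,0,0],"dr": [0,0,-7]}

```text
time_s: 6.87
ee_pos: [525.5, -121.4, 175.1]
eef_rot: [3.141, -0.002, 2.961]
force: [-0.2, -0.1, -1.9]
finger_gap: 40.0
grasp_force: 40.0
```

servo_tool:
  moves:
    - {"travel": [0,0,0],"dr": [0,0,-5.4]}
    - {"travel": [0,0,0],"dr": [0,0,-5.4]}
    - {"travel": [-1.9,2.6,0],"dr": [0,0,0]}
    - {"travel": [-1.9,2.6,0],"dr": [0,0,0]}
    - {"travel": [-1.9,2.6,0],"dr": [0,0,0]}
    - {"travel": [-1.9,2.6,0],"dr": [0,0,0]}
    - {"travel": [-1.9,2.6,0],"dr": [0,0,0]}
    - {"travel": [-1.9,2.6,0],"dr": [0,0,0]}
    - {"travel": [-1.9,2.6,0],"dr": [0,0,0]}
    - {"travel": [-1.9,2.6,0],"dr": [0,0,0]}
    - {"travel": [-1.9,2.6,0],"dr": [0,0,0]}
    - {"travel": [-1.9,2.6,0],"dr": [0,0,0]}
    - {"travel": [-1.9,2.6,0],"dr": [0,0,0]}
    - {"travel": [-1.9,2.6,0],"dr": [0,0,0]}
    - {"travel": [-1.9,2.6,0],"dr": [0,0,0]}
    - {"travel": [-1.9,2.6,0],"dr": [0,0,0]}
    - {"travel": [0,0,0],"dr": [0,0,0]}
    - {"travel": [0,0,0],"dr": [0,0,0]}

```text
time_s: 8.37
ee_pos: [791.3, 244.2, 172.8]
eef_rot: [-3.141, -0.004, -3.138]
force: [0.1, 0.2, -2.0]
finger_gap: 39.4
grasp_force: 40.0
```

Run:
```python
from h import *
o,c,P=wrist(); np.savez("w2.npz",P0=P[0],P1=P[1],**c); im=c["color"]; cv2.imwrite("pics/w2.png",im[:,:,::-1])
goto([800,244,175],180)
X=cloud(c,P)
for name,lo,hi,sel in [("pad/spindle",50,95,(X[:,:,0]>640)),("box",96,103,(X[:,:,0]>400)),("blades",118,135,X[:,:,0]>560),("disc",104,117.9,X[:,:,0]>400),("foot",8,15,X[:,:,0]>400)]:
    m=(X[:,:,2]>lo)&(X[:,:,2]<hi)&sel&(abs(X[:,:,1]-244)<70)&(X[:,:,0]<712)
    p=X[m]
    if len(p): print(name,len(p),np.percentile(p,[1,50,99],axis=0).round(1).tolist(),cv2.minAreaRect(p[:,:2].astype(np.float32)))
```

```text
t 8.4167 at [791.  242.7 173.6] [-179.92   -0.2  -179.87] q [ 0.21  0.7   0.85 -0.    1.59 -1.36] gap 39.4 F [ 0.6  0.2 -2.7]
shift [-9.   1.3 -1.5] turn [-0.08 -0.2   0.13]
pad/spindle 2986 [[657.2, 218.1, 51.6], [664.4, 245.6, 76.8], [701.3, 273.6, 94.2]] ((677.9287109375, 248.34658813476562), (48.10301971435547, 59.55935287475586), 4.7835869789123535)
box 3673 [[638.7, 217.1, 96.4], [648.5, 246.6, 99.3], [658.1, 275.0, 101.0]] ((647.778076171875, 246.1678009033203), (59.54036331176758, 21.313570022583008), 88.95355987548828)
foot 2082 [[609.8, 196.8, 8.7], [638.8, 259.7, 11.3], [658.7, 296.0, 14.7]] ((633.5712280273438, 246.20895385742188), (100.12650299072266, 50.2844123840332), 89.28667449951172)
```

View pics/w2.png

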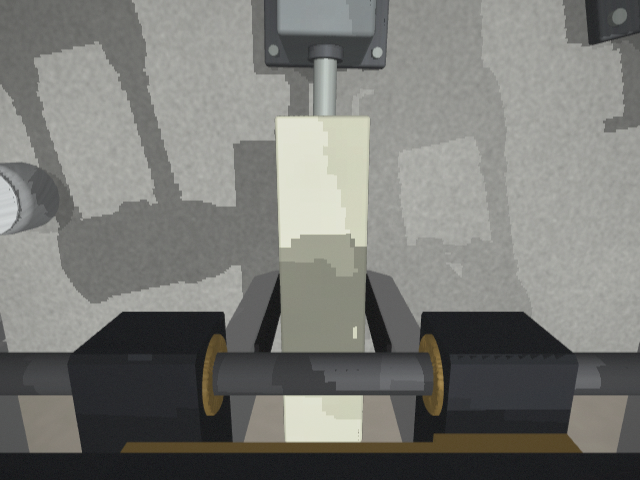

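The view shows the gauge box's front edge at row 38 and the spindle rod at column 325. The prism's plain end is at row 117, columns 276–370, and hides the pad. I'll back off, descend to pad height and look again.

servo_tool:
  moves:
    - {"travel": [-1.1,0.08,0],"dr": [0,0,0.5]}
    - {"travel": [-1.1,0.08,0],"dr": [0,-0.2,0.5]}
    - {"travel": [0,0,1.7],"dr": [0,0,0]}
    - {"travel": [0,0,1.7],"dr": [0,0,0]}
    - {"travel": [0,0,1.7],"dr": [0,0,0]}
    - {"travel": [0,0,1.7],"dr": [0,0,0]}
    - {"travel": [0,0,1.7],"dr": [0,0,0]}
    - {"travel": [0,0,1.3],"dr": [0,0,0]}
    - {"travel": [0,0,0],"dr": [0,0,0]}
    - {"travel": [0,0,0],"dr": [0,0,0]}
    - {"travel": [0,0,0],"dr": [0,0,0]}

```text
time_s: 9.33
ee_pos: [814.8, 243.7, 78.8]
eef_rot: [3.141, 0.005, 3.125]
force: [0.4, -0.0, -2.4]
finger_gap: 39.7
grasp_force: 40.0
```

Run:
```python
from h import *
o,c,P=wrist(); np.savez("w3.npz",P0=P[0],P1=P[1],**c); im=c["color"]; cv2.imwrite("pics/w3.png",im[:,:,::-1])
goto([812,245,75],179.1)
X=cloud(c,P)
for name,lo,hi,x0,x1 in [("pad top",84,94,698,716),("pad lower",70,94,698,716),("rod",68,84,664,698),("box",96,103,500,680),("blades",118,135,560,660),("foot",8,15,400,700),("prism",86,96,720,800)]:
    m=(X[:,:,2]>lo)&(X[:,:,2]<hi)&(abs(X[:,:,1]-244)<70)&(X[:,:,0]>x0)&(X[:,:,0]<x1); m[330:]=0
    p=X[m]
    if len(p): print(name,len(p),np.percentile(p,[1,50,99],axis=0).round(1).tolist(),cv2.minAreaRect(p[:,:2].astype(np.float32)))
```

```text
t 9.3833 at [815.1 243.9  79.2] [179.96   0.36 179.06] q [ 0.21  0.77  0.94 -0.    1.43 -1.34] gap 39.5 F [-0.9 -0.1 -2.6]
shift [3.2 1.  4.2] turn [ 0.04  0.36 -0.04]
pad top 1496 [[704.9, 231.2, 84.1], [709.2, 244.9, 88.0], [713.1, 258.4, 90.7]] ((708.9429931640625, 244.96437072753906), (29.223403930664062, 8.636871337890625), 88.67044830322266)
pad lower 2803 [[698.3, 226.0, 70.6], [709.5, 244.9, 84.6], [713.3, 263.5, 90.4]] ((705.6375122070312, 244.87452697753906), (39.137794494628906, 15.382853507995605), 89.3771743774414)
rod 1118 [[685.7, 237.3, 70.8], [691.9, 245.0, 76.3], [697.8, 252.8, 78.6]] ((691.539794921875, 245.0562744140625), (15.626466751098633, 13.045175552368164), 88.80131530761719)
prism 13834 [[734.8, 225.0, 91.1], [764.9, 244.4, 92.7], [799.3, 263.9, 94.2]] ((767.282470703125, 244.4482421875), (40.10715866088867, 66.04434204101562), 89.02506256103516)
```

View pics/w3.png

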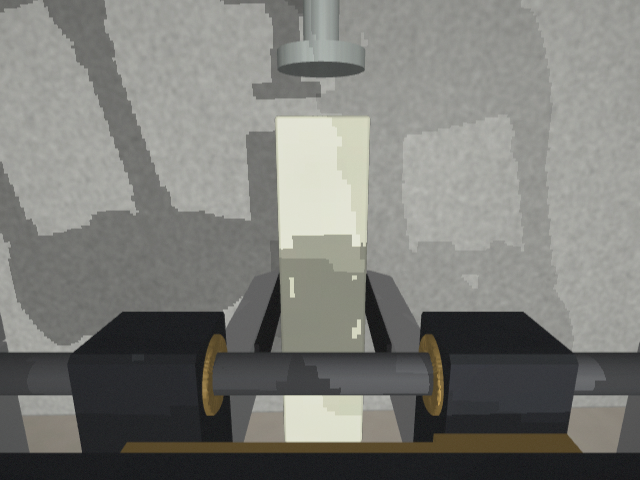

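The pad is at (713, 245, 70), about rows 40–75 and columns 277–365. The prism end is at x≈734.6, laterally aligned, about 2.5 mm high and square. I'll correct the height, approach, and push to about 8 mm.

servo_tool:
  moves:
    - {"travel": [0.4,0,0.25],"dr": [0,0.36,0]}
    - {"travel": [0.6,0,0],"dr": [0,0,0]}
    - {"travel": [0.4,0,0],"dr": [0,0,0]}
    - {"travel": [0.2,0,0],"dr": [0,0,0]}
    - {"travel": [0,0,0],"dr": [0,0,0]}
    - {"travel": [0,0,0],"dr": [0,0,0]}
    - {"travel": [0,0,0],"dr": [0,0,0]}

```text
time_s: 9.97
ee_pos: [798.4, 244.4, 74.9]
eef_rot: [3.141, -0.002, 3.126]
force: [0.6, 0.4, -2.9]
finger_gap: 39.5
grasp_force: 40.0
```

```bash
cat > look.py <<'E'
from h import *
es=[];fs=[]
for k in range(3):
    o,c,P=wrist(); es.append(o["ee_pos"]);fs.append(o["force"])
print("t",o["time_s"],"ee",np.mean(es,0).round(1),"F",np.mean(fs,0).round(2),"rot",np.degrees(o["eef_rot"]).round(2))
X=cloud(c,P); S=np.array([-1 if np.cos(o["eef_rot"][2])>0 else 1])
for name,lo,hi,x0,x1 in [("pad top",84,89.7,685,720),("rod",72,82,658,690),("prism",87,97,716,800)]:
    m=(X[:,:,2]>lo)&(X[:,:,2]<hi)&(abs(X[:,:,1]-245)<24)&(X[:,:,0]>x0)&(X[:,:,0]<x1); m[330:]=0
    p=X[m]
    if len(p)>20: print(name,len(p),np.percentile(p,[1,50,99],axis=0).round(1).tolist())
E
python3 look.py
```

```text
t 10.0667 ee [798.4 244.4  74.8] F [ 0.11  0.03 -3.26] rot [ 1.8000e+02 -1.4000e-01  1.7908e+02]
pad top 1703 [[704.9, 227.6, 84.1], [710.3, 244.5, 88.2], [719.9, 263.4, 89.6]]
rod 1740 [[670.6, 237.9, 72.3], [680.1, 245.3, 76.3], [689.9, 252.8, 78.7]]
prism 16932 [[718.8, 225.1, 87.5], [756.2, 245.0, 89.0], [799.0, 264.8, 91.1]]
```

servo_tool:
  moves:
    - {"travel": [0.2,0,-0.05],"dr": [0,0,0]}
    - {"travel": [0.2,0,0],"dr": [0,0,0]}
    - {"travel": [0.2,0,0],"dr": [0,0,0]}
    - {"travel": [0.2,0,0],"dr": [0,0,0]}
    - {"travel": [0.2,0,0],"dr": [0,0,0]}
    - {"travel": [0.2,0,0],"dr": [0,0,0]}
    - {"travel": [0.1,0,0],"dr": [0,0,0]}
    - {"travel": [0,0,0],"dr": [0,0,0]}
    - {"travel": [0,0,0],"dr": [0,0,0]}
    - {"travel": [0,0,0],"dr": [0,0,0]}

```text
time_s: 10.95
ee_pos: [786.0, 244.5, 75.5]
eef_rot: [3.141, -0.001, 3.125]
force: [5.5, -0.6, -2.7]
finger_gap: 39.4
grasp_force: 40.0
```

```bash
python3 look.py
```

```text
t 11.05 ee [786.  244.5  75.5] F [ 5.17 -0.98 -2.9 ] rot [ 1.7999e+02 -8.0000e-02  1.7907e+02]
pad top 3224 [[697.7, 226.2, 84.4], [708.4, 245.0, 88.9], [719.7, 265.2, 89.7]]
rod 3284 [[658.2, 234.6, 72.2], [670.5, 245.6, 76.7], [689.6, 263.9, 81.6]]
prism 16587 [[716.7, 224.9, 88.1], [755.2, 245.0, 89.6], [798.9, 264.7, 92.3]]
```

servo_tool:
  moves:
    - {"travel": [0.2,0,0],"dr": [0,0,0]}
    - {"travel": [0.15,0,0],"dr": [0,0,0]}
    - {"travel": [0.1,0,0],"dr": [0,0,0]}
    - {"travel": [0,0,0],"dr": [0,0,0]}
    - {"travel": [0,0,0],"dr": [0,0,0]}

```text
time_s: 11.52
ee_pos: [781.8, 244.5, 75.6]
eef_rot: [3.141, -0.0, 3.125]
force: [6.5, -1.0, -2.5]
finger_gap: 39.6
grasp_force: 40.0
```

```bash
python3 look.py
python3 - <<'E'
from h import *
c=arm.camera("top"); a=c["color"]; np.savez("top1.npz",**c)
s=arm.camera("scene"); b=s["color"]; np.savez("scene1.npz",**s)
A=cv2.resize(a[195:260,200:260],(390,422),interpolation=cv2.INTER_CUBIC); B=cv2.resize(b[240:305,390:450],(390,422),interpolation=cv2.INTER_CUBIC)
cv2.imwrite("pics/ptr.png",np.hstack([A,B])[:,:,::-1])
E
```

```text
t 11.6167 ee [781.8 244.6  75.6] F [ 5.98 -0.55 -3.04] rot [ 1.7999e+02 -3.0000e-02  1.7907e+02]
pad top 3681 [[693.7, 226.2, 84.4], [705.8, 245.2, 89.0], [719.7, 265.1, 89.7]]
rod 3463 [[658.1, 234.6, 72.3], [669.1, 246.1, 77.0], [689.5, 267.2, 81.9]]
prism 15983 [[716.7, 225.0, 88.1], [754.3, 245.1, 89.7], [796.9, 264.8, 92.2]]
```

View pics/ptr.png

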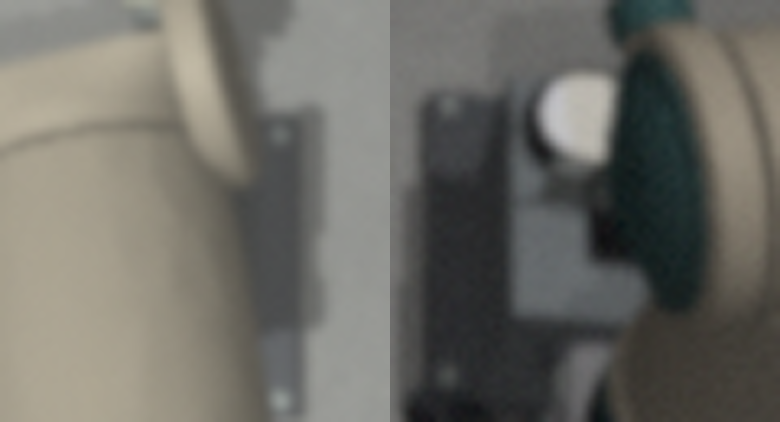

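The arm hides the pointer in both outside views. The pad's rear edge moved 704.9→693.7 (11.2 mm), the TCP gives 11.4 mm, and the force is about 6.0 N. I'll trim by +0.5 mm and hold.

servo_tool:
  moves:
    - {"travel": [0.05,0,0],"dr": [0,0,0]}
    - {"travel": [0,0,0],"dr": [0,0,0]}
    - {"travel": [0,0,0],"dr": [0,0,0]}
    - {"travel": [0,0,0],"dr": [0,0,0]}
    - {"travel": [0,0,0],"dr": [0,0,0]}
    - {"travel": [0,0,0],"dr": [0,0,0]}
    - {"travel": [0,0,0],"dr": [0,0,0]}
    - {"travel": [0,0,0],"dr": [0,0,0]}
    - {"travel": [0,0,0],"dr": [0,0,0]}
    - {"travel": [0,0,0],"dr": [0,0,0]}
    - {"travel": [0,0,0],"dr": [0,0,0]}
    - {"travel": [0,0,0],"dr": [0,0,0]}
    - {"travel": [0,0,0],"dr": [0,0,0]}
    - {"travel": [0,0,0],"dr": [0,0,0]}
    - {"travel": [0,0,0],"dr": [0,0,0]}
    - {"travel": [0,0,0],"dr": [0,0,0]}

```text
time_s: 13.1
ee_pos: [781.5, 244.6, 75.6]
eef_rot: [3.141, -0.0, 3.125]
force: [6.4, 1.0, -3.3]
finger_gap: 39.5
grasp_force: 40.0
```

```bash
python3 look.py
python3 - <<'E'
from h import *
f=[]
for k in range(8): arm.camera("top"); f.append(arm.observe()["force"])
print(np.mean(f,0),np.std(f,0))
E
```

```text
t 13.2 ee [781.6 244.6  75.6] F [ 6.19 -0.25 -3.22] rot [179.99  -0.   179.07]
pad top 3743 [[693.4, 226.1, 84.5], [705.7, 245.1, 89.0], [719.7, 265.1, 89.7]]
rod 3469 [[658.1, 234.5, 72.3], [669.1, 246.0, 76.9], [689.5, 267.1, 81.8]]
prism 15918 [[716.7, 224.9, 88.2], [754.2, 245.0, 89.7], [796.6, 264.8, 92.1]]
[ 5.72174336  0.0425183  -3.07946489] [0.4400048  0.53277607 0.36018191]
```

servo_tool:
  moves:
    - {"travel": [0.04,0,0],"dr": [0,0,0]}
    - {"travel": [0,0,0],"dr": [0,0,0]}
    - {"travel": [0,0,0],"dr": [0,0,0]}
    - {"travel": [0,0,0],"dr": [0,0,0]}
    - {"travel": [0,0,0],"dr": [0,0,0]}
    - {"travel": [0,0,0],"dr": [0,0,0]}
    - {"travel": [0,0,0],"dr": [0,0,0]}
    - {"travel": [0,0,0],"dr": [0,0,0]}
    - {"travel": [0,0,0],"dr": [0,0,0]}
    - {"travel": [0,0,0],"dr": [0,0,0]}
    - {"travel": [0,0,0],"dr": [0,0,0]}
    - {"travel": [0,0,0],"dr": [0,0,0]}
    - {"travel": [0,0,0],"dr": [0,0,0]}
    - {"travel": [0,0,0],"dr": [0,0,0]}
    - {"travel": [0,0,0],"dr": [0,0,0]}
    - {"travel": [0,0,0],"dr": [0,0,0]}
    - {"travel": [0,0,0],"dr": [0,0,0]}
    - {"travel": [0,0,0],"dr": [0,0,0]}

```text
time_s: 15.15
ee_pos: [781.2, 244.6, 75.6]
eef_rot: [3.141, 0.0, 3.125]
force: [6.2, -0.5, -2.2]
finger_gap: 39.6
grasp_force: 40.0
```

```bash
python3 look.py
```

```text
t 15.25 ee [781.2 244.6  75.6] F [ 6.06 -0.31 -2.72] rot [1.7998e+02 1.0000e-02 1.7907e+02]
pad top 3772 [[693.0, 226.2, 84.4], [705.5, 245.5, 89.0], [719.7, 265.1, 89.7]]
rod 3461 [[658.1, 234.7, 72.3], [669.1, 246.0, 76.9], [689.6, 266.8, 81.8]]
prism 15836 [[716.7, 225.0, 88.2], [754.0, 245.1, 89.8], [796.2, 264.8, 92.5]]
```

Held at 11.9 mm. I'll back off, lift and turn end for end.

servo_tool:
  moves:
    - {"travel": [-0.3,0,0],"dr": [0,0,0]}
    - {"travel": [-0.4,0,0],"dr": [0,0,0]}
    - {"travel": [-0.4,0,0],"dr": [0,0,0]}
    - {"travel": [-0.4,0,0],"dr": [0,0,0]}
    - {"travel": [-0.4,0,0],"dr": [0,0,0]}
    - {"travel": [-0.4,0,0],"dr": [0,0,0]}
    - {"travel": [-0.4,0,0],"dr": [0,0,0]}
    - {"travel": [-0.4,0,0],"dr": [0,0,0]}
    - {"travel": [0,0,0],"dr": [0,0,0]}
    - {"travel": [0,0,-1.5],"dr": [0,0,0]}
    - {"travel": [0,0,-1.5],"dr": [0,0,0]}
    - {"travel": [0,0,-1.5],"dr": [0,0,0]}
    - {"travel": [0,0,-1.5],"dr": [0,0,0]}
    - {"travel": [0,0,-1.5],"dr": [0,0,0]}
    - {"travel": [0,0,-1.5],"dr": [0,0,0]}
    - {"travel": [0,0,0],"dr": [0,0,0]}
    - {"travel": [0,0,0],"dr": [0,0,0]}

```text
time_s: 16.72
ee_pos: [811.4, 244.3, 166.3]
eef_rot: [3.141, -0.001, 3.126]
force: [-1.0, -0.0, -3.5]
finger_gap: 39.6
grasp_force: 40.0
```

servo_tool:
  moves:
    - {"travel": [0,0,0],"dr": [0,0,6]}
    - {"travel": [0,0,0],"dr": [0,0,6]}
    - {"travel": [0,0,0],"dr": [0,0,6]}
    - {"travel": [0,0,0],"dr": [0,0,6]}
    - {"travel": [0,0,0],"dr": [0,0,6]}
    - {"travel": [0,0,0],"dr": [0,0,6]}
    - {"travel": [0,0,0],"dr": [0,0,6]}
    - {"travel": [0,0,0],"dr": [0,0,6]}
    - {"travel": [0,0,0],"dr": [0,0,6]}
    - {"travel": [0,0,0],"dr": [0,0,6]}
    - {"travel": [0,0,0],"dr": [0,0,6]}
    - {"travel": [0,0,0],"dr": [0,0,6]}
    - {"travel": [0,0,0],"dr": [0,0,6]}
    - {"travel": [0,0,0],"dr": [0,0,6]}
    - {"travel": [0,0,0],"dr": [0,0,6]}

```text
time_s: 17.97
ee_pos: [810.1, 244.0, 162.8]
eef_rot: [-3.135, 0.001, 1.55]
force: [0.1, 0.0, -3.6]
finger_gap: 39.4
grasp_force: 40.0
```

servo_tool:
  moves:
    - {"travel": [0,0,0],"dr": [0,0,6]}
    - {"travel": [0,0,0],"dr": [0,0,6]}
    - {"travel": [0,0,0],"dr": [0,0,6]}
    - {"travel": [0,0,0],"dr": [0,0,6]}
    - {"travel": [0,0,0],"dr": [0,0,6]}
    - {"travel": [0,0,0],"dr": [0,0,6]}
    - {"travel": [0,0,0],"dr": [0,0,6]}
    - {"travel": [0,0,0],"dr": [0,0,6]}
    - {"travel": [0,0,0],"dr": [0,0,6]}
    - {"travel": [0,0,0],"dr": [0,0,6]}
    - {"travel": [0,0,0],"dr": [0,0,6]}
    - {"travel": [0,0,0],"dr": [0,0,6]}
    - {"travel": [0,0,0],"dr": [0,0,6]}
    - {"travel": [0,0,0],"dr": [0,0,6]}
    - {"travel": [0,0,0],"dr": [0,0,6]}
    - {"travel": [0,0,0],"dr": [0,0,0]}
    - {"travel": [0,0,0],"dr": [0,0,0]}

```text
time_s: 19.38
ee_pos: [810.4, 244.1, 163.4]
eef_rot: [3.141, 0.006, -0.013]
force: [-0.2, -0.7, -3.3]
finger_gap: 39.3
grasp_force: 40.0
```

Run:
```python
from h import *
goto([823,244.8,75.6],-0.93)
o,c,P=wrist(); X=cloud(c,P); Rt=R.from_euler('xyz',o["eef_rot"])
w=Rt.inv().apply((X.reshape(-1,3)-o["ee_pos"])).reshape(X.shape)
m=(abs(w[:,:,1])<30)&(w[:,:,0]>20)&(w[:,:,0]<75)&(w[:,:,2]<-5)&(w[:,:,2]>-30); m[330:]=0
p=w[m]; print(len(p),np.percentile(p,[1,50,99],axis=0).round(2).tolist(),cv2.minAreaRect(p[:,:2].astype(np.float32)))
A=np.c_[p[:,0],np.ones(len(p))]; print("top slope/offset",np.linalg.lstsq(A,p[:,2],rcond=None)[0])
w3=dict(np.load("w3.npz"))
c=arm.camera("top"); cv2.imwrite("pics/top2.png",cv2.resize(c["color"][150:270,170:290],None,fx=5,fy=5,interpolation=cv2.INTER_CUBIC)[:,:,::-1])
```

```text
t 19.3833 at [810.4 244.1 163.4] [179.98   0.32  -0.76] q [0.21 0.74 0.8  0.   1.61 1.79] gap 39.3 F [-0.2 -0.7 -3.3]
shift [13.1 -0.9 87.7] turn [0.03 0.32 0.17]
11589 [[20.6, -19.71, -15.63], [49.02, -0.32, -14.13], [74.35, 19.19, -12.57]] ((47.41759490966797, -0.3057136535644531), (40.13474655151367, 54.81916427612305), 89.97393798828125)
top slope/offset [ 1.65893987e-04 -1.41344508e+01]
```

servo_tool:
  moves:
    - {"travel": [0.95,0.06,0],"dr": [0,0.32,0.17]}
    - {"travel": [0,0,1.5],"dr": [0,0,0]}
    - {"travel": [0,0,1.5],"dr": [0,0,0]}
    - {"travel": [0,0,1.5],"dr": [0,0,0]}
    - {"travel": [0,0,1.5],"dr": [0,0,0]}
    - {"travel": [0,0,1.5],"dr": [0,0,0]}
    - {"travel": [0,0,1.2],"dr": [0,0,0]}
    - {"travel": [0,0,0],"dr": [0,0,0]}
    - {"travel": [0,0,0],"dr": [0,0,0]}
    - {"travel": [0,0,0],"dr": [0,0,0]}
    - {"travel": [0,0,0],"dr": [0,0,0]}

```text
time_s: 20.4
ee_pos: [821.8, 243.7, 79.9]
eef_rot: [-3.141, -0.006, -0.019]
force: [0.4, -0.6, -2.5]
finger_gap: 39.6
grasp_force: 40.0
```

```bash
python3 look.py;python3 - <<'E'
from h import *
goto([812,243.6,75.8],-0.93)
c=arm.camera("scene"); im=cv2.resize(c["color"][220:340,380:500],None,fx=5,fy=5,interpolation=cv2.INTER_CUBIC); t=cv2.resize(arm.camera("top")["color"][160:220,190:250],None,fx=4,fy=4)
cv2.imwrite("pics/s2.png",im[:,:,::-1])
E
```

```text
t 20.5 ee [821.7 243.6  79.8] F [ 0.43 -0.33 -3.26] rot [-179.96   -0.3    -1.08]
t 20.55 at [821.4 243.5  79.5] [-179.97   -0.28   -1.09] q [ 0.21  0.78  0.92 -0.    1.44  1.8 ] gap 40.0 F [ 0.1 -0.1 -2.4]
shift [-9.5  0.1  3.7] turn [-0.03 -0.28 -0.16]
```

View pics/s2.png

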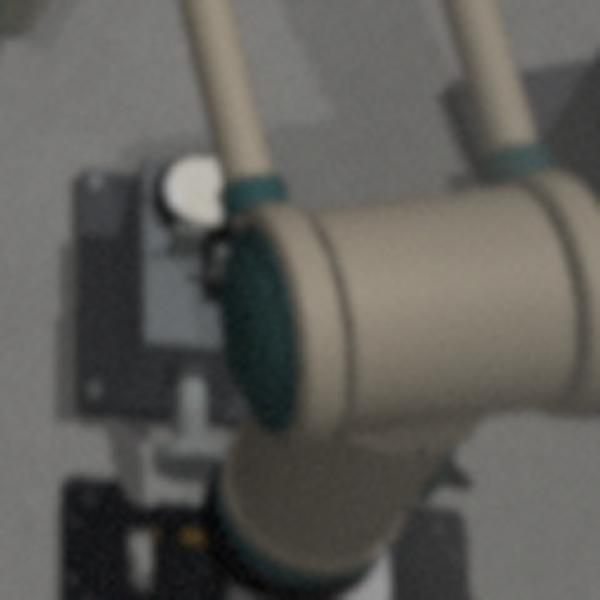

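The pad is out (crop 190,460), but the arm hides the stud and pointer. I'll use the TCP reference from the first press, which puts the 12 mm point at x≈791.2, y≈243.5, z≈75.7.

servo_tool:
  moves:
    - {"travel": [-0.4,0,0.37],"dr": [0,-0.28,-0.16]}
    - {"travel": [-0.5,0,0],"dr": [0,0,0]}
    - {"travel": [-0.4,0,0],"dr": [0,0,0]}
    - {"travel": [0,0,0],"dr": [0,0,0]}
    - {"travel": [0,0,0],"dr": [0,0,0]}
    - {"travel": [0,0,0],"dr": [0,0,0]}

```text
time_s: 21.15
ee_pos: [808.0, 243.7, 74.8]
eef_rot: [-3.141, 0.001, -0.016]
force: [-0.1, -0.3, -2.6]
finger_gap: 39.6
grasp_force: 40.0
```

```bash
python3 look.py
```

```text
t 21.25 ee [808.  243.7  74.7] F [-0.18 -0.25 -3.21] rot [-1.7999e+02  9.0000e-02 -9.3000e-01]
prism 1513 [[790.9, 224.5, 87.4], [795.5, 243.8, 88.8], [799.9, 263.4, 90.1]]
```

servo_tool:
  moves:
    - {"travel": [-0.2,0,-0.06],"dr": [0,0,0]}
    - {"travel": [-0.2,0,0],"dr": [0,0,0]}
    - {"travel": [-0.2,0,0],"dr": [0,0,0]}
    - {"travel": [-0.2,0,0],"dr": [0,0,0]}
    - {"travel": [-0.2,0,0],"dr": [0,0,0]}
    - {"travel": [-0.2,0,0],"dr": [0,0,0]}
    - {"travel": [-0.15,0,0],"dr": [0,0,0]}
    - {"travel": [0,0,0],"dr": [0,0,0]}
    - {"travel": [0,0,0],"dr": [0,0,0]}
    - {"travel": [0,0,0],"dr": [0,0,0]}

```text
time_s: 22.13
ee_pos: [795.1, 243.8, 75.4]
eef_rot: [-3.141, 0.0, -0.016]
force: [4.7, 0.1, -2.7]
finger_gap: 39.4
grasp_force: 40.0
```

```bash
python3 look.py
```

```text
t 22.2333 ee [795.1 243.8  75.4] F [ 4.63  0.08 -2.52] rot [-1.7999e+02  2.0000e-02 -9.4000e-01]
prism 3836 [[778.1, 224.3, 88.1], [789.4, 243.9, 89.5], [799.8, 263.8, 94.1]]
```

servo_tool:
  moves:
    - {"travel": [-0.15,0,0],"dr": [0,0,0]}
    - {"travel": [-0.15,0,0],"dr": [0,0,0]}
    - {"travel": [-0.1,0,0],"dr": [0,0,0]}
    - {"travel": [0,0,0],"dr": [0,0,0]}
    - {"travel": [0,0,0],"dr": [0,0,0]}
    - {"travel": [0,0,0],"dr": [0,0,0]}
    - {"travel": [0,0,0],"dr": [0,0,0]}
    - {"travel": [0,0,0],"dr": [0,0,0]}
    - {"travel": [0,0,0],"dr": [0,0,0]}
    - {"travel": [0,0,0],"dr": [0,0,0]}

```text
time_s: 23.12
ee_pos: [791.6, 243.8, 75.5]
eef_rot: [-3.141, -0.001, -0.016]
force: [4.9, -0.2, -1.9]
finger_gap: 39.7
grasp_force: 40.0
```

```bash
python3 look.py
python3 - <<'E'
from h import *
f=[];e=[]
for k in range(12): s=arm.camera("scene"); o=arm.observe(); f.append(o["force"]);e.append(o["ee_pos"])
print(np.mean(f,0),np.mean(e,0)); X=cloud(s)
for n,lo,hi,x0,x1 in (("blades",112,135,590,650),("pad",60,95,685,712)):
    m=(X[:,:,2]>lo)&(X[:,:,2]<hi)&(X[:,:,0]>x0)&(X[:,:,0]<x1)&(abs(X[:,:,1]-245)<28); print(n,X[m].round()[:25].tolist())
cv2.imwrite("pics/s3.png",cv2.resize(s["color"][220:340,380:500],None,fx=5,fy=5,interpolation=cv2.INTER_CUBIC)[:,:,::-1])
E
```

```text
t 23.2167 ee [791.6 243.9  75.5] F [ 5.03 -0.17 -2.13] rot [-1.7998e+02 -3.0000e-02 -9.4000e-01]
prism 4569 [[774.6, 223.9, 88.2], [787.9, 243.9, 89.7], [799.8, 263.9, 95.2]]
[ 5.64805492 -0.20449576 -2.5826534 ] [791.58349886 243.87442077  75.54569189]
blades [[592.0, 230.0, 117.0], [591.0, 236.0, 117.0], [591.0, 238.0, 118.0], [590.0, 249.0, 118.0], [594.0, 228.0, 115.0], [594.0, 230.0, 117.0], [592.0, 234.0, 114.0], [592.0, 236.0, 114.0], [592.0, 239.0, 113.0], [594.0, 241.0, 118.0], [591.0, 244.0, 113.0], [592.0, 246.0, 116.0], [591.0, 249.0, 114.0], [591.0, 252.0, 114.0], [596.0, 231.0, 115.0], [594.0, 234.0, 112.0], [596.0, 241.0, 117.0], [595.0, 244.0, 114.0], [594.0, 249.0, 113.0], [606.0, 228.0, 127.0], [607.0, 233.0, 130.0], [607.0, 235.0, 131.0], [605.0, 238.0, 128.0], [604.0, 241.0, 125.0], [597.0, 247.0, 113.0]]
pad [[685.0, 239.0, 80.0], [687.0, 237.0, 78.0], [686.0, 240.0, 76.0], [686.0, 243.0, 77.0], [686.0, 245.0, 76.0], [687.0, 247.0, 80.0], [688.0, 236.0, 73.0], [688.0, 238.0, 74.0], [686.0, 241.0, 70.0], [690.0, 242.0, 79.0], [690.0, 244.0, 80.0], [691.0, 247.0, 81.0], [696.0, 231.0, 84.0], [697.0, 233.0, 87.0], [695.0, 236.0, 84.0], [697.0, 238.0, 87.0], [696.0, 241.0, 86.0], [698.0, 242.0, 91.0], [697.0, 245.0, 88.0], [695.0, 225.0, 76.0], [697.0, 226.0, 79.0], [698.0, 228.0, 83.0], [701.0, 230.0, 89.0], [701.0, 232.0, 91.0], [700.0, 235.0, 89.0]]
```

View pics/s3.png

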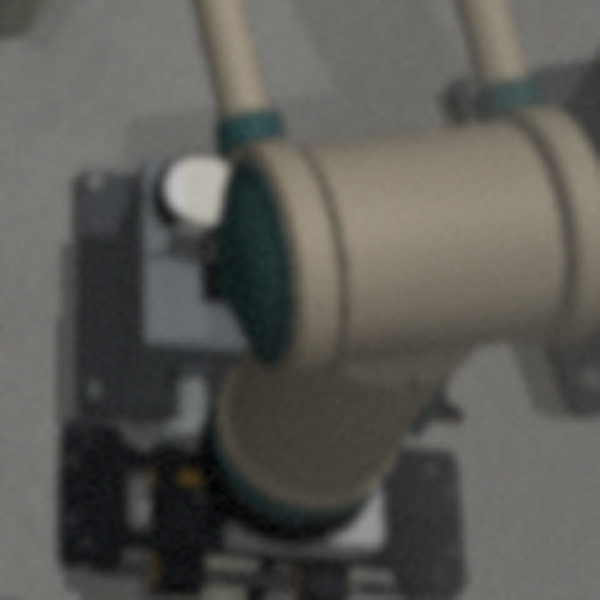

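The blades at gauge x≈605 read as one continuous bar from y 228 to 241, so the pointer and index are about level. I'll trim a final 0.4 mm and check for slip in the grip.

servo_tool:
  moves:
    - {"travel": [-0.05,0,0],"dr": [0,0,0]}
    - {"travel": [0,0,0],"dr": [0,0,0]}
    - {"travel": [0,0,0],"dr": [0,0,0]}
    - {"travel": [0,0,0],"dr": [0,0,0]}
    - {"travel": [0,0,0],"dr": [0,0,0]}
    - {"travel": [0,0,0],"dr": [0,0,0]}
    - {"travel": [0,0,0],"dr": [0,0,0]}
    - {"travel": [0,0,0],"dr": [0,0,0]}
    - {"travel": [0,0,0],"dr": [0,0,0]}
    - {"travel": [0,0,0],"dr": [0,0,0]}
    - {"travel": [0,0,0],"dr": [0,0,0]}
    - {"travel": [0,0,0],"dr": [0,0,0]}
    - {"travel": [0,0,0],"dr": [0,0,0]}
    - {"travel": [0,0,0],"dr": [0,0,0]}
    - {"travel": [0,0,0],"dr": [0,0,0]}
    - {"travel": [0,0,0],"dr": [0,0,0]}

```text
time_s: 25.2
ee_pos: [791.3, 243.9, 75.6]
eef_rot: [-3.141, -0.001, -0.016]
force: [5.7, 0.6, -2.3]
finger_gap: 39.8
grasp_force: 40.0
```

Run:
```python
from h import *
f=[];e=[]
for k in range(14): 
    o,c,P=wrist(); f.append(o["force"]);e.append(o["ee_pos"])
print(o["time_s"],np.mean(f,0),np.mean(e,0),o["finger_gap"],o["grasp_force"])
def end(c,name):
    X=cloud(c,(np.array(c["T_tool_cam"])[:3,:3],np.array(c["T_tool_cam"])[:3,3]))
    m=(abs(X[:,:,1])<15)&(X[:,:,2]>-20)&(X[:,:,2]<-8)&(X[:,:,0]>20); m[330:]=0
    p=X[m]; print(name,np.percentile(p[:,0],[99,99.9]),np.median(p[:,1:],0))
end(c,"now"); end(dict(np.load("w3.npz")),"before press")
```

```text
25.85 [ 5.83231447 -0.14286399 -2.71871334] [791.26467082 243.86781711  75.59683997] 39.30298766327038 39.99779462814331
now [78.73533779 79.2076575 ] [  0.08846321 -14.32296016]
before press [109.03032067 109.84790632] [ -0.10037823 -14.09161657]
```

```bash
python3 -c "
from h import *
print(arm.hand_in())"
```

```text
the job is handed in; nothing more can be done
None
```

I pressed the plain end to about 11.9 mm, held it and backed off, then turned the prism and handed in with the stud steady at about 12 mm and the prism still gripped; the arm hid the pointer on the plain-end press and mostly on the stud press, so both depths come from TCP position and force, plus the wrist camera for the plain end.

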